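Restock a spring-lift tin dispenser, oldest tins on top

ROBOT

A 6-joint arm with a two-finger parallel gripper is mounted at the origin on a cart in front of the work surface, level with it; the furniture and walls round the work are solid. World frame = base frame: x ahead of the robot, y to its left, z up, the work surface at z = 0. Lengths are in m, angles in rad, forces in N, time in s.
With the tool pointing down it reaches from about 0.3 to 0.775 m from the base axis. Payload 14.6 kg.
Tool frame: the origin (TCP) lies at the very end of the fingers, on their centre line; the grasp point (between the pads) lies 19 mm behind it; z points along the fingers, y is the line along which they close (so a half turn about z gives the same grasp; the last joint's range is limited). The gripper opens to 94 mm and grips with 3 to 60 N. Pads are 16 mm wide; open, the fingers measure 119 mm over their backs; the gripper's body (75 mm by 177 mm) begins 78 mm behind the grasp point.
Start: joints at [1.132, 0.3, 1.521, -0, 1.321, -0.067], TCP at [0.2, 0.512, 0.205] pointing down, gripper open.
Joint ranges: [-3.03, 3.03], [-0.79, 2.21], [0.23, 2.52], [-1.04, 4.18], [0, 3.07], [-2.55, 2.55]. Speed limits (rad/s): [2.22, 2.22, 2.57, 3.14, 3.14, 3.14].

INTERFACE

Orientations are given as [roll, pitch, yaw] about the fixed x, y, z axes, in that order (R = Rz(yaw) Ry(pitch) Rx(roll)).
In Python, from station import status, vision, order, silhouettes gives the robot as it stands. The module is installed in compiled form; this text tells all that it offers.
- The arm moves only by the shell command python3 -m pendant 'ROWS' [FORCE]. ROWS is JSON, one flat list of numbers, 7 for each row, row after row: the shift along the tool's x, y, z in units of 500 mm (1.0 is 500 mm), then the turn, a rotation vector about the tool's x, y, z in units of 90 degrees (1.0 is 90 degrees), then the opening, from -1 (shut) to 1 (fully open). A call has 1 to 12 rows; each row is the pose to reach, as a shift and turn from the pose commanded when the call began, along the tool's axes at that moment; what a row does not reach only later rows make up. A row lasts 1/10 s, in which the tool goes at most 50 mm and 8.59 degrees, less where a joint would pass 70% of its speed; a pose out of reach is approached as far as the arm can. A call with a number of a shift or a turn outside -1 to 1 is refused whole. A call with a gripper value outside its range is refused whole. The fingers move at their own pace and stop on an object; FORCE is the grip in N (left out, the last holds). Time passes only in rows, so rows that repeat a pose let the fingers close. It gives the time, the measured TCP pose, the force, the opening and the grip force at its end, in the units of the state.
- status.get_obs(): the state, without advancing time (a new reading comes with each control period).
- vision.camera(name): name is "side" or "top"; returns a dict with "pixels" (420x560x3 uint8, red, green, blue), "K" (3x3 intrinsics, pixels), "R" (3x3) and "t" (3): a world point X has camera coordinates R X + t. Camera axes: x right, y down, z forward; pixel columns grow to the right and rows downward; lengths in m; the calibration is good to about 2 mm. A picture is of the moment at which its call begins. There is no depth.
- order.hand_in(): hands the job in; it is judged then, once.
Trained networks look in a picture, given as the dict that the camera call returned (one of the last four; its "shot" number tells which), for a name from the list of things; names that differ only in an ending like _2 or _b are one class to them, and where a whole thing is asked for, a point or a joint stands for the part that bears it (a point fixed in the world has none). Each returns a list of dicts, best first, with "score" (0 to 1); they miss things now and then, are a little off and sometimes report something else, mostly with a low value. They report only what shows in the picture. A call takes as long as a camera call. They do not tell look-alikes from the thing itself.
- silhouettes(target, picture): "region" (420x560 bool, what is visible of it) and "extent" ([left, top, right, bottom] in pixels, round what is visible of it).
The state is a dict: "time_s": time; "qpos": joint angles; "joint_vel": joint speeds; "tau": joint torques, N m; "ee_pos": TCP position; "eef_rot": TCP orientation; "force": force on the tool from outside, world axes, zero at the start; "moment": the same for the moment, N m; "grip_width": finger opening in m; "grip_force": force on a finger pad.
Only numpy, scipy, OpenCV 4.12 (cv2) and the standard library are available. Lean on these libraries where they do the work, as an engineer would, in place of code of your own. Each camera call takes 0.05 s, during which the arm holds its last target. There are 200 camera calls.

TASK

Restock the spring dispenser with all the fish tins that lie on the worktop. The two still in it are the oldest and must be used first: slide them out and set them down, press each new tin down onto the sprung platform or pile at the open front and slide it fully home under the lips, then load the two old ones last, so that they are on top. Leave the other things where they stand.

Things in the scene. Friction and masses are not known exactly. Their poses are not given: they have to be found in the camera images.
- dispenser: Spring-lift tin dispenser, white sheet metal on a fixed dark wooden foot 176x104 mm (x -76 to 100). Origin: underside of the foot, below the middle of the pile; x points inward, from the open front (robot's side) to the back column; y left, z up. Column 71 mm wide, its front face at x = 53.5 mm is the back stop, top z = 180. Tins lie in a flat pile, long side along x. Holds six
- mouth (a point): Middle of the dispenser's mouth, at the lips' underside: x = 26, y = 0, z = 162 mm in its frame; axes the same. From x = 26 to 56 a side sheet stands each side (65 mm apart) with a lip on top, 3 mm thick, reaching 9.5 mm inward over the tins. At x = 14 to 26 sheets flare outward and lips turn up to z = 172, to guide a tin. Nearer the front, sides and top are open for fingers on a tin's long sides
- tab (a point): Top of the front tab, dispenser frame x = -65, y = 0, z = 131 mm. The tab is 26 mm wide, inner face at x = -57 mm, upright to z = 123, then leaning outward. It keeps the lower tins in: a tin goes in or out only over the tab and under the lips (31 mm apart in height, tin 22), so only the top tin can leave
- seat (a point): Where the top tin belongs: centre of the underside of a tin fully home at the back stop and held up against the lips (dispenser frame x = 0, y = 0, z = 140 mm). Axes as the dispenser. To load: put the tin on the pile with its inner end short of the mouth, press it below the lips, slide it in along x, let go; the spring lifts the pile to the lips
- platform (a joint): Sprung platform under the pile (steel sheet 102x40 mm, x = -51 to 51 in the dispenser frame), in m of sinking: 0 when empty, its top then at z = 159 mm; about 0.019 with one tin under the lips, 0.022 more per tin, stop at 0.144. Spring 4.3 N + 95 N/m, always more than the pile weighs: press with 3 to 15 N to make room; it comes up again when let go
- aside (a point): A point on the worktop left of the dispenser (its frame x = 0, y = 220, z = 0 mm; axes the same), the middle of a patch that is clear at the start, 110 mm long (x) and 200 mm wide (y): room for two tins side by side, long sides along x
- old_tin_1: Flat oblong fish tin of bare metal with a ring pull on its lid, 105 mm long (its x axis), 60 mm wide (y) and 22 mm high (z), corners rounded to 16 mm radius, about 0.16 kg. Origin: the centre of its underside. In the dispenser at the start, the upper of the two old tins
- old_tin_2: Flat oblong fish tin of bare metal with a ring pull on its lid, 105 mm long (its x axis), 60 mm wide (y) and 22 mm high (z), corners rounded to 16 mm radius, about 0.16 kg. Origin: the centre of its underside. In the dispenser at the start, the lower of the two old tins
- tin_a: Flat oblong fish tin of bare metal with a ring pull on its lid, 105 mm long (its x axis), 60 mm wide (y) and 22 mm high (z), corners rounded to 16 mm radius, about 0.16 kg. Origin: the centre of its underside. One of the new tins lying about on the worktop (two to four of the four new ones are there)
- tin_b: Flat oblong fish tin of bare metal with a ring pull on its lid, 105 mm long (its x axis), 60 mm wide (y) and 22 mm high (z), corners rounded to 16 mm radius, about 0.16 kg. Origin: the centre of its underside. One of the new tins lying about on the worktop (two to four of the four new ones are there)
- tin_c: Flat oblong fish tin of bare metal with a ring pull on its lid, 105 mm long (its x axis), 60 mm wide (y) and 22 mm high (z), corners rounded to 16 mm radius, about 0.16 kg. Origin: the centre of its underside. One of the new tins lying about on the worktop (two to four of the four new ones are there)
- tin_d: Flat oblong fish tin of bare metal with a ring pull on its lid, 105 mm long (its x axis), 60 mm wide (y) and 22 mm high (z), corners rounded to 16 mm radius, about 0.16 kg. Origin: the centre of its underside. One of the new tins lying about on the worktop (two to four of the four new ones are there)
- jam_jar: Jam jar, 68 mm across, 84 mm tall. Not to be disturbed. Origin: the centre of its underside
- tumbler: Clear glass tumbler, 81 mm across, 91 mm tall. Not to be disturbed. Origin: the centre of its underside
- lemon: Lemon, 78x55x56 mm. Not to be disturbed. Origin: the centre of its underside
- garlic: Garlic bulb, about 60 mm across and 58 mm tall, standing beside the dispenser on its right. Not to be disturbed. Origin: the centre of its underside
Things that resemble listed ones, but are neither listed nor needed, are in the scene too. What is shaped like the tin_d but black or purple is not meant.

How it is judged:
On the way, in this order (a step that is already met when the one before it is completed fails the run):
1. both old tins have been taken out of the dispenser (distance between each of old_tin_1, old_tin_2 and seat above 0.12 m and value of joint platform below 0.006 m), for 0.2 s.
2. every new tin is home in the dispenser while both old tins are still out of it (x of tin_a in the frame of seat between -0.008 and 0.008 m and y of tin_a in the frame of seat between -0.006 and 0.006 m and z of tin_a in the frame of seat between -0.08 and 0.004 m and angle between the z axis of each of tin_a, tin_b, tin_c, tin_d and the z axis of dispenser, either way round below 0.1 rad and x of tin_b in the frame of seat between -0.008 and 0.008 m and y of tin_b in the frame of seat between -0.006 and 0.006 m and z of tin_b in the frame of seat between -0.08 and 0.004 m and x of tin_c in the frame of seat between -0.008 and 0.008 m and y of tin_c in the frame of seat between -0.006 and 0.006 m and z of tin_c in the frame of seat between -0.08 and 0.004 m and x of tin_d in the frame of seat between -0.008 and 0.008 m and y of tin_d in the frame of seat between -0.006 and 0.006 m and z of tin_d in the frame of seat between -0.08 and 0.004 m and distance between each of old_tin_1, old_tin_2 and seat above 0.08 m), for 0.2 s.
At the end, for the whole second after the job is handed in: All tins lie flat (within 0.10 rad) and at rest in the dispenser, fully home (within 8 mm lengthwise and 6 mm sideways of the seat), the two old tins on top (either one uppermost), held up against the lips (within 4 mm in height), and all new tins beneath them (x of tin_a in the frame of seat between -0.008 and 0.008 m and y of tin_a in the frame of seat between -0.006 and 0.006 m and z of tin_a in the frame of seat between -0.125 and -0.04 m and angle between the z axis of each of tin_a, tin_b, tin_c, tin_d, old_tin_1, old_tin_2 and the z axis of dispenser, either way round below 0.1 rad and x of tin_b in the frame of seat between -0.008 and 0.008 m and y of tin_b in the frame of seat between -0.006 and 0.006 m and z of tin_b in the frame of seat between -0.125 and -0.04 m and x of tin_c in the frame of seat between -0.008 and 0.008 m and y of tin_c in the frame of seat between -0.006 and 0.006 m and z of tin_c in the frame of seat between -0.125 and -0.04 m and x of tin_d in the frame of seat between -0.008 and 0.008 m and y of tin_d in the frame of seat between -0.006 and 0.006 m and z of tin_d in the frame of seat between -0.125 and -0.04 m and x of old_tin_1 in the frame of seat between -0.008 and 0.008 m and y of old_tin_1 in the frame of seat between -0.006 and 0.006 m and z of old_tin_1 in the frame of seat between -0.026 and 0.004 m and x of old_tin_2 in the frame of seat between -0.008 and 0.008 m and y of old_tin_2 in the frame of seat between -0.006 and 0.006 m and z of old_tin_2 in the frame of seat between -0.026 and 0.004 m and linear speed of each of tin_a, tin_b, tin_c, tin_d, old_tin_1, old_tin_2 below 0.02 m/s); the robot touches nothing.
It fails at once if a bystander (jar, tumbler, lemon or garlic) is pushed more than 6 cm from its place (distance of any of jam_jar, tumbler, lemon, garlic from where it was at the start of the episode above 0.06 m).
It fails at once if the jar or tumbler is knocked over (angle between any of jam_jar, tumbler's own z axis and vertical above 0.6 rad).
Of tin_a, tin_b, tin_c, tin_d only 2 to 4 are there at a start; the rules pass over those that are not, and their reading is None.
At some moment in a run one of old_tin_1, old_tin_2, tin_a, tin_b, tin_c, tin_d may be knocked a few centimetres aside while the robot is not near it.
Once in a run the grip may slacken for a moment while it holds something.
It also fails if it takes over 210 s, if anything falls off the work surface, if the arm or the gripper's body presses on something with over 40 N, if the wrist force passes 120 N, or if a joint passes its speed limit or range.

## Working session

There is one attempt and no reset: what is moved stays moved. The work goes in short steps, Python scripts to look and compute and a shell command to move; the robot and the scene stay as the last step left them, time stands still between calls to the robot, and variables do not carry over. Pictures are saved under pics/ and viewed, at most 14 in all, crops included, and the job is handed in when it is done.

```bash
mkdir -p pics; ls; python3 - <<'E'
from station import status, vision, silhouettes
import cv2,numpy as np
s=status.get_obs();print(s)
for n in("top","side"):
    c=vision.camera(n);cv2.imwrite(f"pics/{n}0.png",c["pixels"][:,:,::-1])
    print(n,c["K"].tolist(),c["R"].tolist(),c["t"].tolist())
    for t in("dispenser","tin_a","old_tin_1","jam_jar","tumbler","lemon","garlic"):
        for d in silhouettes(t,c): print(t,round(d["score"],2),d["extent"],int(d["region"].sum()))
E
```

```text
pics
{'time_s': 0.0, 'qpos': array([ 1.13243254e+00,  3.00494089e-01,  1.52158012e+00,  1.98166927e-05,
        1.32071692e+00, -6.65989670e-02]), 'joint_vel': array([-0.00138181, -0.0001967 , -0.00129279,  0.00094697,  0.00023842,
       -0.00015132]), 'tau': array([-1.28942604e-03, -5.31796539e+01, -3.52737772e+01,  7.07698753e-02,
        2.42694304e-02, -1.37886700e-04]), 'ee_pos': array([0.19967676, 0.51218665, 0.20487413]), 'eef_rot': array([-3.14039811e+00, -9.89102551e-05,  2.76982286e+00]), 'force': array([ 0.47783241, -0.78556023,  0.36908884]), 'moment': array([-0.04333752, -0.01496357,  0.02594565]), 'grip_force': 0.0, 'grip_width': 0.09394196440152501}
top [[540.9661778074086, 0.0, 278.742503104102], [0.0, 540.9661778074086, 214.53118406706156], [0.0, 0.0, 1.0]] [[0.010061747673335198, -0.9999479516175585, 0.0016897602217144673], [-0.9145070674150163, -0.00988547593713691, -0.4044491327886401], [0.40444478594950983, 0.002524167455823902, -0.9145589339659362]] [0.14903463006757467, 0.513767245574167, 1.4109940946623045]
dispenser 0.6 [293.9, 166.6, 329.4, 238.3] 1612
tin_
[... 800 characters left out ...]
3971856116, -0.7658565387404044], [0.25983588522343687, -0.7206961374585755, -0.6427148591735237]] [0.5092097605416038, 0.10088159912286351, 1.349446237632232]
tin_a 0.94 [358.4, 298.4, 392.0, 342.7] 469
tin_a 0.79 [259.8, 153.1, 294.2, 164.6] 346
tin_a 0.76 [321.7, 218.1, 358.7, 240.5] 515
tin_a 0.61 [280.3, 288.5, 328.7, 320.5] 1087
tin_a 0.55 [295.6, 173.0, 332.0, 193.0] 619
tin_a 0.55 [293.4, 246.9, 336.7, 270.5] 872
old_tin_1 0.59 [248.8, 167.0, 291.3, 188.1] 673
old_tin_1 0.46 [259.8, 181.8, 290.2, 194.7] 216
jam_jar 0.59 [210.6, 141.8, 229.3, 175.1] 550
tumbler 0.82 [228.7, 308.0, 265.8, 362.2] 1607
lemon 0.7 [210.4, 144.2, 227.2, 173.3] 499
lemon 0.55 [215.4, 171.2, 235.7, 187.1] 314
```

```bash
python3 - <<'E'
import cv2
a=cv2.imread("pics/top0.png")[110:330,170:450];cv2.imwrite("pics/t1.png",cv2.resize(a,(763,600),interpolation=3))
a=cv2.imread("pics/side0.png")[100:380,190:470];cv2.imwrite("pics/s1.png",cv2.resize(a,(600,600),interpolation=3))
E
```

```text
(no output)
```

View pics/t1.png

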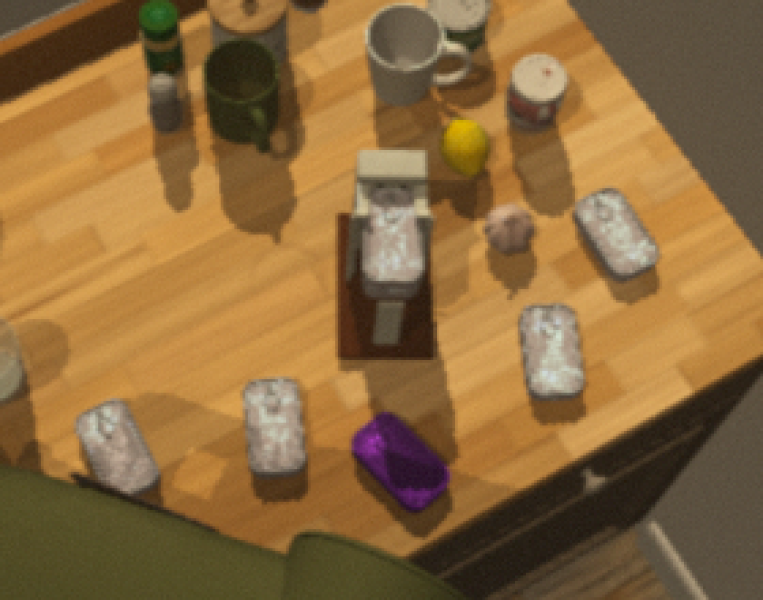

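View pics/s1.png

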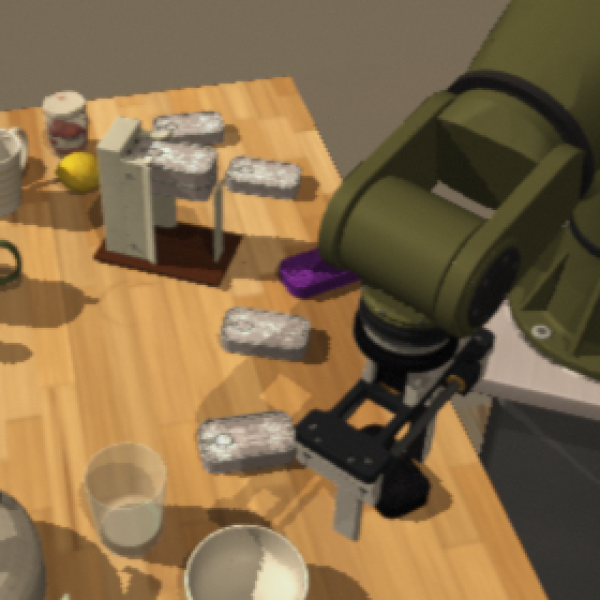

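The top view shows the dispenser at about (311,205) and four bare-metal tins: A (213,274), B (271,266), C (372,239) and D (396,196). The purple tray at (317,279) is the look-alike and isn't meant. The garlic (357,194) and lemon (341,164) are close to the dispenser. The tumbler is at side view (247,335). Next I fit the poses.

```bash
cat > h.py <<'E'
from station import status, vision, silhouettes
import cv2,numpy as np
from scipy.optimize import minimize
from scipy.spatial.transform import Rotation as Ro
def proj(c,P):
    q=(c["R"]@np.asarray(P).T).T+c["t"]; q=(c["K"]@q.T).T; return q[:,:2]/q[:,2:]
def ray(c,uv,z):
    C=-c["R"].T@c["t"]; d=c["R"].T@np.linalg.inv(c["K"])@np.array([uv[0],uv[1],1.]); return C+d*(z-C[2])/d[2]
def box(lx,ly,lz,r=0.):
    a=np.linspace(0,np.pi/2,6) if r else [0]; o=[]
    for sx,sy in((1,1),(-1,1),(-1,-1),(1,-1)):
        for t in a: o.append((sx*(lx/2-r+r*np.cos(t)),sy*(ly/2-r+r*np.sin(t))))
    o=np.array(o); return np.vstack([np.c_[o,np.full(len(o),h)] for h in(0,lz)])
TIN=box(.105,.06,.022,.016)
def place(P,x,y,yaw,z=0):
    return Ro.from_euler('z',yaw).apply(P)+[x,y,z]
def mask(c,P,S=4):
    m=np.zeros((420*S,560*S),np.uint8); h=cv2.convexHull(np.round((proj(c,P)+.5)*S).astype(np.int32)); cv2.fillConvexPoly(m,h,1)
    return cv2.resize(m.astype(np.float32),(560,420),interpolation=cv2.INTER_AREA)
def fit(obs,x0,z=0,P=TIN):
    def f(p):
        s=0
        for c,r in obs:
            m=mask(c,place(P,p[0],p[1],p[2],z)); s+=1-np.minimum(m,r).sum()/np.maximum(m,r).sum()
        return s/len(obs)
    best=min((minimize(f,[x0[0],x0[1],y],method='Nelder-Mead',options=dict(initial_simplex=[[x0[0],x0[1],y],[x0[0]+.015,x0[1],y],[x0[0],x0[1]+.015,y],[x0[0],x0[1],y+.3]],maxiter=90)) for y in([x0[2]] if len(x0)>2 else(-.5,0.,.5))),key=lambda r:r.fun)
    return best.x,best.fun
def tins(z=0.,views=("top","side")):
    """tins on the worktop: match side and top detections by ground position, fit"""
    cs={n:vision.camera(n) for n in views}; D={n:[] for n in views}
    for n,c in cs.items():
        for d in silhouettes("tin_a",c)+silhouettes("old_tin_1",c):
            r=d["region"]; v,u=np.nonzero(r)
            if len(v)<250: continue
            p=ray(c,(u.mean(),v.mean()),z+.013)
            if all(np.linalg.norm(p-q)>.03 for q,_ in D[n]): D[n].append((p,r.astype(np.float32)))
    out=[]
    for p,r in D[views[0]]:
        o=[(cs[views[0]],r)]+[(cs[m],s) for m in views[1:] for q,s in D[m] if np.linalg.norm(p-q)<.03]
        x,e=fit(o,p[:2],z); out.append((x,e,len(o)))
    return out,cs
def go(pos,yaw,T=None):
    """tool-down target -> tool-axis numbers in move units"""
    s=status.get_obs(); R0=Ro.from_euler('xyz',s["eef_rot"]) ; Rt=Ro.from_euler('xyz',[np.pi,0,yaw])
    d=R0.inv().apply(np.asarray(pos)-s["ee_pos"])/.5; w=(R0.inv()*Rt).as_rotvec()/(np.pi/2)
    return np.round(d,4),np.round(w,4)
E
python3 - <<'E'
from h import *
o,cs=tins()
for x,e,n in o: print(np.round(x,4),round(e,3),n)
for n,c in cs.items():
    for d in silhouettes("old_tin_1",c)+silhouettes("tin_a",c):
        v,u=np.nonzero(d["region"]); print(n,len(v),ray(c,(u.mean(),v.mean()),.153).round(3))
    # brown foot
    hsv=cv2.cvtColor(c["pixels"],cv2.COLOR_RGB2HSV); 
c=cs["top"]; t=c
for u,v in((338,213),(338,358),(433,358)):
    print(ray(c,(170+u/2.725,110+v/2.727),.012).round(3))
k=cs["side"]
for u,v in((95,256),(220,284),(243,236)): print('side',ray(k,(190+u/2.143,100+v/2.143),.012).round(3))
for n,c,b in(("top",t,(285,155,340,250)),("side",k,(225,145,310,240))):
    a=c["pixels"][b[1]:b[3],b[0]:b[2],::-1]; s=600//max(a.shape[:2]); cv2.imwrite(f"pics/{n}2.png",cv2.resize(a,None,fx=s,fy=s,interpolation=3)); print(s)
E
```

```text
[ 0.6252 -0.2014  0.4926] 0.174 2
[0.3562 0.0466 0.7384] 0.189 2
[0.3934 0.1785 0.1117] 0.046 2
[0.3655 0.3423 0.5371] 0.084 2
[0.6117 0.0513 0.0342] 0.128 1
top 732 [0.544 0.06  0.153]
top 55 [0.485 0.062 0.153]
top 617 [ 0.554 -0.166  0.153]
top 799 [0.311 0.056 0.153]
top 733 [0.344 0.175 0.153]
top 691 [0.322 0.324 0.153]
side 192 [0.516 0.113 0.153]
side 659 [0.541 0.061 0.153]
side 428 [ 0.55  -0.016  0.153]
side 546 [0.333 0.213 0.153]
side 1149 [0.333 0.453 0.153]
side 578 [0.432 0.061 0.153]
side 892 [0.356 0.314 0.153]
side 468 [0.187 0.459 0.153]
[0.644 0.109 0.012]
[0.469 0.109 0.012]
[0.47  0.006 0.012]
side [0.641 0.112 0.012]
side [0.468 0.113 0.012]
side [0.468 0.015 0.012]
6
6
```

View pics/top2.png

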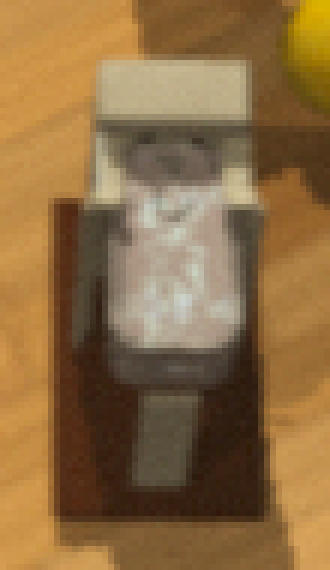

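View pics/side2.png

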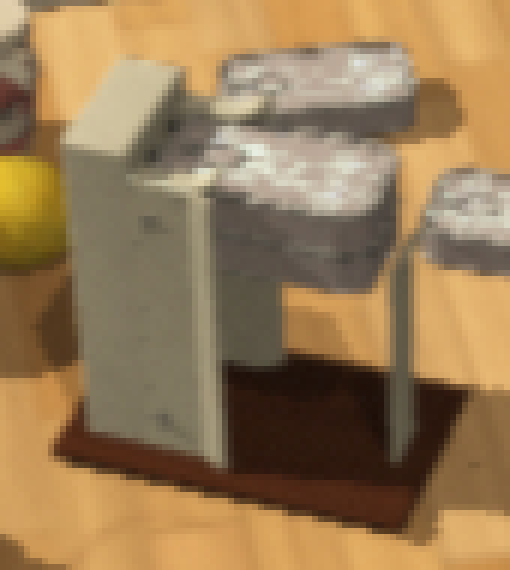

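The crops show the dispenser square to the world, with the pile at the middle of the column. I fit its pose from the corners: the column top front edge at z=180, the foot's front corners and the tab.

```bash
python3 - <<'E'
from h import *
from scipy.optimize import least_squares
t=vision.camera("top");k=vision.camera("side")
ob=[(t,(97,123),(53.5,35.5,180)),(t,(250,123),(53.5,-35.5,180)),(t,(53,520),(-76,52,0)),(t,(267,520),(-76,-52,0)),
(t,(137,392),(-65,13,131)),(t,(198,392),(-65,-13,131)),
(k,(127,162),(53.5,35.5,180)),(k,(185,72),(53.5,-35.5,180)),(k,(405,532),(-76,52,0)),(k,(470,390),(-76,-52,9)),(k,(395,262),(-65,13,131)),(k,(420,225),(-65,-13,131))]
off={id(t):(285,155),id(k):(225,145)}
def f(p):
    r=[]
    for c,uv,P in ob:
        q=proj(c,place(np.array([P])/1000.,*p))[0]; r+=list(q-(np.array(uv)/6+off[id(c)]-.5+.5/6))
    return np.array(r)
s=least_squares(f,[.545,.058,0],x_scale=[.01,.01,.1],loss='soft_l1'); print(s.x, f(s.x).reshape(-1,2).round(1).tolist())
s=status.get_obs(); print(go((.545-.005,.060,.25),np.pi))
E
```

```text
[0.54900967 0.05999199 0.01025714] [[-0.5, -0.7], [-0.2, -0.7], [-0.3, 0.5], [-0.9, 0.5], [1.1, 1.0], [0.4, 1.0], [-0.4, -1.5], [-0.4, -1.3], [-0.5, 1.6], [-0.5, -0.7], [1.2, -0.2], [-0.0, 0.2]]
(array([-0.9626, -0.5957, -0.0891]), array([-0.    , -0.    , -0.2367]))
```

```bash
python3 -m pendant '[-0.9626,-0.5957,-0.0891,0,0,-0.2367,1,-0.9626,-0.5957,-0.0891,0,0,-0.2367,1,-0.9626,-0.5957,-0.0891,0,0,-0.2367,1,-0.9626,-0.5957,-0.0891,0,0,-0.2367,1,-0.9626,-0.5957,-0.0891,0,0,-0.2367,1,-0.9626,-0.5957,-0.0891,0,0,-0.2367,1,-0.9626,-0.5957,-0.0891,0,0,-0.2367,1,-0.9626,-0.5957,-0.0891,0,0,-0.2367,1,-0.9626,-0.5957,-0.0891,0,0,-0.2367,1,-0.9626,-0.5957,-0.0891,0,0,-0.2367,1,-0.9626,-0.5957,-0.0891,0,0,-0.2367,1,-0.9626,-0.5957,-0.0891,0,0,-0.2367,1]' 50; python3 - <<'E'
from h import *
print(go((.542,.060,.145),np.pi)); print(status.get_obs()["qpos"])
o,cs=tins()
for x,e,n in o: print(np.round(x,4),round(e,3),n)
cv2.imwrite("pics/t3.png",cs["top"]["pixels"][:,:,::-1])
E
```

```text
time_s: 2.6
ee_pos: [0.5416, 0.057, 0.2501]
eef_rot: [-3.141, 0.0, 3.139]
force: [0.2, 1.3, -0.1]
grip_width: 0.0938
grip_force: 0.0
(array([-0.0008,  0.0062,  0.2102]), array([-0.0002,  0.0002, -0.0015]))
[ 3.77005844e-02  2.56768579e-01  1.47194611e+00 -3.47613652e-04
  1.41254950e+00 -1.53073417e+00]
[ 0.6228 -0.1997  0.4712] 0.17 2
[0.3936 0.1785 0.126 ] 0.197 2
[0.3662 0.3429 0.4968] 0.053 2
[ 0.217   0.3347 -0.7816] 0.093 2
[0.5885 0.102  0.149 ] 0.709 1
```

```bash
python3 -m pendant '[0.006,0.006,0.07,0,0,-0.001,1,0.006,0.006,0.14,0,0,-0.001,1,0.006,0.006,0.2102,0,0,-0.001,1,0.006,0.006,0.2102,0,0,-0.001,1,0.006,0.006,0.2102,0,0,-0.001,1]'; python3 -m pendant '[0,0,0,0,0,0,-1,0,0,0,0,0,0,-1,0,0,0,0,0,0,-1,0,0,0,0,0,0,-1,0,0,0,0,0,0,-1,0,0,0,0,0,0,-1,0,0,0,0,0,0,-1,0,0,0,0,0,0,-1]' 20
```

```text
time_s: 3.4
ee_pos: [0.537, 0.0638, 0.1461]
eef_rot: [3.142, 0.0, -3.139]
force: [0.0, 1.1, 0.8]
grip_width: 0.0944
grip_force: 0.0
time_s: 4.2
ee_pos: [0.5372, 0.0629, 0.1451]
eef_rot: [-3.141, 0.001, -3.14]
force: [-0.3, -4.1, 4.2]
grip_width: 0.0598
grip_force: 20.0
```

```bash
python3 -m pendant '[0.03,-0.004,0,0,0,0,-1,0.06,-0.004,0,0,0,0,-1,0.09,-0.004,0,0,0,0,-1,0.12,-0.004,0,0,0,0,-1,0.14,-0.004,-0.02,0,0,0,-1,0.14,-0.004,-0.06,0,0,0,-1,0.14,0.1,-0.06,0,0,0,-1,0.06,0.18,-0.06,0,0,0,-1,-0.02,0.26,-0.06,0,0,0,-1,-0.02,0.33,-0.06,0,0,0,-1,-0.02,0.33,-0.06,0,0,0,-1,-0.02,0.33,-0.06,0,0,0,-1]' 50; python3 - <<'E'
from h import *
print(go((.547,.225,.006),np.pi))
c=vision.camera("side");d=vision.camera("top")
cv2.imwrite("pics/s4.png",cv2.resize(np.hstack([c["pixels"][100:380,170:450],d["pixels"][110:390,170:450]])[:,:,::-1],(800,400)))
for d in silhouettes("tumbler",c): print(d["score"],ray(c,((d["extent"][0]+d["extent"][2])/2,d["extent"][3]-8),0))
E
```

```text
time_s: 5.4
ee_pos: [0.5461, 0.2288, 0.1737]
eef_rot: [-3.141, -0.002, -3.138]
force: [0.1, -0.5, -1.7]
grip_width: 0.0596
grip_force: 49.9
(array([-0.0024, -0.0075,  0.3355]), array([-0.0002, -0.0013,  0.0021]))
0.8 [0.44663483 0.48943579 0.        ]
```

View pics/s4.png

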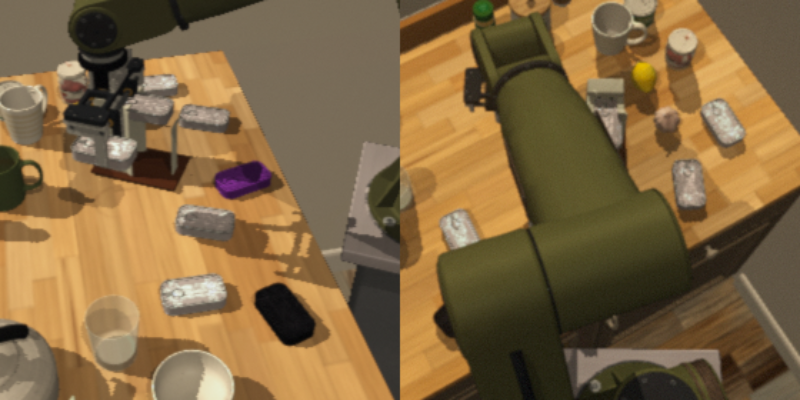

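The old tin is held in the gripper (side half, about (105,150)), and the second old tin is still in the dispenser. I set the held one down.

```bash
python3 -m pendant '[0,-0.007,0.09,0,0,0,-1,0,-0.007,0.18,0,0,0,-1,0,-0.007,0.27,0,0,0,-1,0,-0.007,0.32,0,0,0,-1,0,-0.007,0.336,0,0,0,-1,0,-0.007,0.336,0,0,0,-1,0,-0.007,0.336,0,0,0,1,0,-0.007,0.336,0,0,0,1,0,-0.007,0.336,0,0,0,1]'; python3 -m pendant '[0,0,-0.1,0,0,0,1,0,0,-0.2,0,0,0,1,0,0,-0.3,0,0,0,1,0,0,-0.4,0,0,0,1,0,-0.1,-0.46,0,0,0,1,0.02,-0.2,-0.46,0,0,0,1,0.02,-0.3,-0.46,0,0,0,1,0.02,-0.33,-0.46,0,0,0,1,0.02,-0.33,-0.4,0,0,0,1,0.02,-0.33,-0.4,0,0,0,1]'; python3 - <<'E'
from h import *
print(go((.537,.061,.145),np.pi))
E
```

```text
time_s: 6.45
ee_pos: [0.5472, 0.2246, 0.0078]
eef_rot: [3.141, 0.001, -3.14]
force: [0.4, -0.0, 0.6]
grip_width: 0.0802
grip_force: 0.0
time_s: 7.45
ee_pos: [0.5358, 0.0588, 0.2046]
eef_rot: [-3.141, -0.004, -3.141]
force: [-0.4, 0.6, 0.6]
grip_width: 0.0941
grip_force: 0.0
(array([-0.0029,  0.0044,  0.1191]), array([-0.0001, -0.0026,  0.0002]))
```

```bash
python3 -m pendant '[0,0.003,0.06,0,0,0,1,0,0.003,0.119,0,0,0,1,0,0.003,0.119,0,0,0,1,0,0.003,0.119,0,0,0,1,0,0.003,0.119,0,0,0,-1,0,0.003,0.119,0,0,0,-1,0,0.003,0.119,0,0,0,-1,0,0.003,0.119,0,0,0,-1,0,0.003,0.119,0,0,0,-1,0,0.003,0.119,0,0,0,-1,0,0.003,0.119,0,0,0,-1,0,0.003,0.119,0,0,0,-1]' 20; python3 -m pendant '[0.03,0,0,0,0,0,-1,0.06,0,0,0,0,0,-1,0.09,0,0,0,0,0,-1,0.12,0,0,0,0,0,-1,0.14,0,-0.02,0,0,0,-1,0.14,0.05,-0.06,0,0,0,-1,0.14,0.15,-0.06,0,0,0,-1,0.06,0.25,-0.06,0,0,0,-1,-0.02,0.35,-0.06,0,0,0,-1,-0.02,0.45,-0.06,0,0,0,-1,-0.02,0.55,-0.06,0,0,0,-1,-0.02,0.55,-0.06,0,0,0,-1]' 50;python3 -m pendant '[0,0,0,0,0,0,-1,0,0,0,0,0,0,-1]'; python3 - <<'E'
from h import *
print(go((.547,.335,.006),np.pi))
E
```

```text
time_s: 8.65
ee_pos: [0.5371, 0.061, 0.1476]
eef_rot: [-3.142, 0.0, -3.14]
force: [-1.3, -1.0, 3.1]
grip_width: 0.0598
grip_force: 20.0
time_s: 9.85
ee_pos: [0.5459, 0.3396, 0.176]
eef_rot: [-3.141, -0.002, -3.138]
force: [-0.7, -0.4, -3.2]
grip_width: 0.0596
grip_force: 50.0
time_s: 10.05
ee_pos: [0.5462, 0.3361, 0.1765]
eef_rot: [-3.141, -0.001, -3.139]
force: [0.9, -0.7, -1.8]
grip_width: 0.0594
grip_force: 50.0
(array([-0.0021, -0.002 ,  0.3409]), array([-0.0005, -0.0008,  0.0016]))
```

```bash
python3 -m pendant '[0,0,0.09,0,0,0,-1,0,0,0.18,0,0,0,-1,0,0,0.27,0,0,0,-1,0,0,0.32,0,0,0,-1,0,0,0.336,0,0,0,-1,0,0,0.336,0,0,0,-1,0,0,0.336,0,0,0,1,0,0,0.336,0,0,0,1,0,0,0.336,0,0,0,1,0,0,0.336,0,0,0,1]'; python3 -m pendant '[0,0,-0.1,0,0,0,1,0,0,-0.2,0,0,0,1,0,0,-0.3,0,0,0,1,0,0,-0.4,0,0,0,1,0,-0.1,-0.46,0,0,0,1,0.02,-0.2,-0.46,0,0,0,1,0.02,-0.3,-0.46,0,0,0,1,0.02,-0.4,-0.46,0,0,0,1,0.02,-0.5,-0.46,0,0,0,1,0.02,-0.6,-0.4,0,0,0,1,0.02,-0.7,-0.4,0,0,0,1,0.02,-0.7,-0.4,0,0,0,1]'; python3 - <<'E'
from h import *
o,cs=tins()
for x,e,n in o: print(np.round(x,4),round(e,3),n, *go((x[0],x[1],.12),np.pi+x[2]))
cv2.imwrite("pics/s5.png",cv2.resize(np.hstack([cs["side"]["pixels"][100:380,170:450],cs["top"]["pixels"][110:390,170:450]])[:,:,::-1],(800,400)))
E
```

```text
time_s: 11.05
ee_pos: [0.5468, 0.3361, 0.0099]
eef_rot: [3.141, 0.001, -3.14]
force: [-0.2, 0.3, -0.0]
grip_width: 0.0879
grip_force: 0.0
time_s: 12.25
ee_pos: [0.5365, -0.0176, 0.2088]
eef_rot: [-3.141, -0.001, 3.14]
force: [-0.0, 0.1, 0.8]
grip_width: 0.0939
grip_force: 0.0
[0.3665 0.3424 0.5191] 0.076 2 [0.3396 0.711  0.1794] [-0.      0.0004 -0.3285]
[ 0.6248 -0.2032  0.3082] 0.227 2 [-0.1737 -0.3817  0.1795] [ 0.      0.0004 -0.1942]
[ 0.5568  0.3343 -0.031 ] 0.066 2 [-0.0411  0.6936  0.1796] [0.0001 0.0004 0.0217]
[ 0.5578  0.2233 -0.0106] 0.066 2 [-0.0423  0.4716  0.1796] [0.0001 0.0004 0.0087]
```

View pics/s5.png

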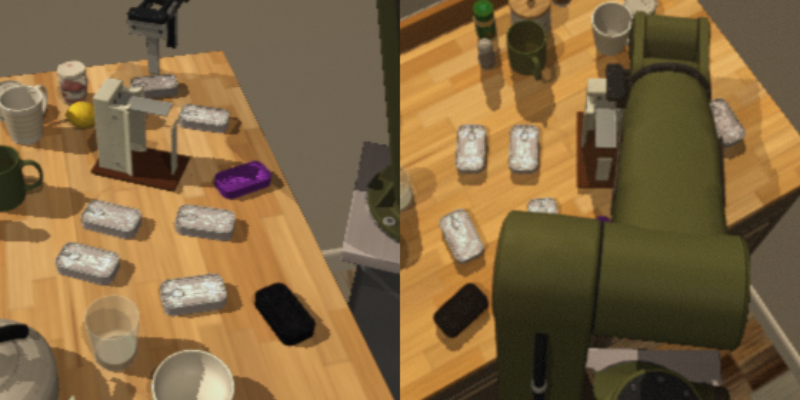

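All four new tins are still on the worktop, and both old ones lie aside at (.557,.223) and (.557,.334). Next I go to tin A, gripping 8 mm short of its centre.

```bash
python3 -m pendant '[0.354,0.712,0,0,0,-0.33,1,0.354,0.712,0,0,0,-0.33,1,0.354,0.712,0,0,0,-0.33,1,0.354,0.712,0,0,0,-0.33,1,0.354,0.712,0,0,0,-0.33,1,0.354,0.712,0.1,0,0,-0.33,1,0.354,0.712,0.18,0,0,-0.33,1,0.354,0.712,0.18,0,0,-0.33,1,0.354,0.712,0.18,0,0,-0.33,1,0.354,0.712,0.18,0,0,-0.33,1,0.354,0.712,0.18,0,0,-0.33,1]'; python3 - <<'E'
from h import *
o,cs=tins()
for x,e,n in o: print(np.round(x,4),round(e,3),n, *go((x[0]-.008*np.cos(x[2]),x[1]-.008*np.sin(x[2]),.007),np.pi+x[2]))
E
```

```text
time_s: 13.65
ee_pos: [0.3593, 0.3423, 0.1199]
eef_rot: [-3.142, 0.0, -2.62]
force: [0.5, 0.2, 0.2]
grip_width: 0.0942
grip_force: 0.0
[ 0.217   0.3347 -0.7953] 0.068 2 [0.2596 0.1458 0.2259] [6.000e-04 5.000e-04 8.366e-01]
[0.357  0.0455 0.7563] 0.316 2 [ 0.3147 -0.5147  0.2257] [ 0.      0.0007 -0.1511]
[ 0.6247 -0.1992  0.4561] 0.087 1 [ 0.093  -1.2004  0.2258] [0.0001 0.0007 0.04  ]
[ 0.4811 -0.1184  0.0721] 0.053 1 [ 0.2607 -0.9116  0.2257] [0.0003 0.0007 0.2844]
[ 0.6171  0.0529 -0.1511] 0.283 1 [-0.1473 -0.7461  0.2261] [3.000e-04 6.000e-04 4.265e-01]
[ 0.748  -0.0375 -0.2153] 0.476 1 [-0.2856 -1.0321  0.2262] [4.000e-04 6.000e-04 4.674e-01]
[ 0.5572  0.2235 -0.0323] 0.058 2 [-0.2114 -0.3918  0.2263] [3.000e-04 7.000e-04 3.509e-01]
[ 0.8042 -0.1214 -0.2675] 0.17 1 [-0.3006 -1.2331  0.2262] [4.000e-04 6.000e-04 5.007e-01]
```

```bash
python3 -m pendant '[0.003,-0.006,0.08,0,0,0,1,0.003,-0.006,0.16,0,0,0,1,0.003,-0.006,0.21,0,0,0,1,0.003,-0.006,0.226,0,0,0,1,0.003,-0.006,0.226,0,0,0,-1,0.003,-0.006,0.226,0,0,0,-1,0.003,-0.006,0.226,0,0,0,-1,0.003,-0.006,0.226,0,0,0,-1,0.003,-0.006,0.226,0,0,0,-1,0.003,-0.006,0.226,0,0,0,-1,0.003,-0.006,0.226,0,0,0,-1,0.003,-0.006,0.226,0,0,0,-1]' 50; python3 -m pendant '[0,0,-0.1,0,0,0,-1,0,0,-0.2,0,0,0,-1,0,0,-0.3,0,0,0,-1,0,0,-0.39,0,0,0,-1,0,0,-0.39,0,0,0,-1,0,0,-0.39,0,0,0,-1]'; python3 - <<'E'
from h import *
print(go((.492,.061,.21),np.pi))
E
```

```text
time_s: 15.15
ee_pos: [0.3601, 0.3388, 0.0072]
eef_rot: [3.141, 0.001, -2.622]
force: [-1.8, -0.4, 7.2]
grip_width: 0.0594
grip_force: 50.0
time_s: 15.75
ee_pos: [0.3597, 0.3384, 0.2016]
eef_rot: [3.141, 0.001, -2.622]
force: [-0.6, -0.3, -1.6]
grip_width: 0.0593
grip_force: 49.9
(array([ 0.0461, -0.6129, -0.0169]), array([3.00e-04, 7.00e-04, 3.31e-01]))
```

```bash
python3 -m pendant '[0.046,-0.613,-0.017,0,0,0.331,-1,0.046,-0.613,-0.017,0,0,0.331,-1,0.046,-0.613,-0.017,0,0,0.331,-1,0.046,-0.613,-0.017,0,0,0.331,-1,0.046,-0.613,-0.017,0,0,0.331,-1,0.046,-0.613,-0.017,0,0,0.331,-1,0.046,-0.613,-0.017,0,0,0.331,-1,0.046,-0.613,-0.017,0,0,0.331,-1,0.046,-0.613,-0.017,0,0,0.331,-1,0.046,-0.613,-0.017,0,0,0.331,-1,0.046,-0.613,-0.017,0,0,0.331,-1]'; python3 - <<'E'
from h import *
print(go((.493,.061,.1455),np.pi))
c=vision.camera("side");cv2.imwrite("pics/s6.png",cv2.resize(c["pixels"][130:260,210:340,::-1],(520,520),interpolation=3))
E
```

```text
time_s: 16.85
ee_pos: [0.4917, 0.0621, 0.2097]
eef_rot: [3.142, -0.0, -3.14]
force: [-0.2, 0.1, -1.7]
grip_width: 0.06
grip_force: 49.9
(array([-0.0027, -0.0022,  0.1285]), array([ 0.    , -0.0002,  0.0011]))
```

View pics/s6.png

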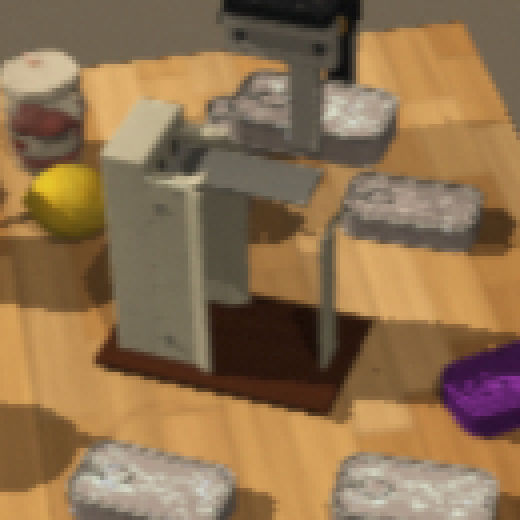

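Tin A is held level above the open front. The platform is up and empty.

```bash
python3 -m pendant '[-0.002,-0.002,0.06,0,0,0,-1,-0.002,-0.002,0.1,0,0,0,-1,-0.002,-0.002,0.12,0,0,0,-1,-0.002,-0.002,0.132,0,0,0,-1,-0.002,-0.002,0.132,0,0,0,-1,-0.002,-0.002,0.132,0,0,0,-1]'; python3 -m pendant '[-0.015,0,0,0,0,0,-1,-0.03,0,0,0,0,0,-1,-0.045,0,0,0,0,0,-1,-0.06,0,0,0,0,0,-1,-0.07,0,0,0,0,0,-1,-0.08,0,0,0,0,0,-1,-0.085,0,0,0,0,0,-1,-0.085,0,0,0,0,0,-1]'; python3 - <<'E'
from h import *
c=vision.camera("side");cv2.imwrite("pics/s7.png",cv2.resize(c["pixels"][130:260,210:340,::-1],(520,520),interpolation=3))
E
```

```text
time_s: 17.5
ee_pos: [0.4932, 0.0602, 0.1447]
eef_rot: [3.141, 0.0, -3.141]
force: [-3.1, 1.0, 4.7]
grip_width: 0.0593
grip_force: 49.9
time_s: 18.3
ee_pos: [0.5361, 0.06, 0.1439]
eef_rot: [-3.142, 0.001, 3.142]
force: [-0.5, -0.5, 3.6]
grip_width: 0.0594
grip_force: 49.9
```

View pics/s7.png

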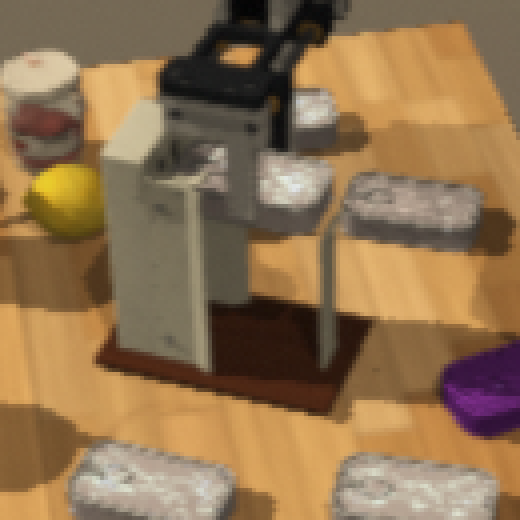

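The tin is under the lips. I push until the back stop shows in the x force.

```bash
for i in 1; do python3 -m pendant '[-0.006,0,0,0,0,0,-1,-0.006,0,0,0,0,0,-1]'; python3 -m pendant '[-0.006,0,0,0,0,0,-1,-0.006,0,0,0,0,0,-1]'; python3 -m pendant '[-0.006,0,0,0,0,0,-1,-0.006,0,0,0,0,0,-1]'; done | grep -E "pos|force:"
```

```text
ee_pos: [0.5388, 0.06, 0.144]
force: [-0.0, -0.3, 4.8]
grip_force: 49.9
ee_pos: [0.5418, 0.06, 0.1439]
force: [-2.7, -0.3, 4.1]
grip_force: 49.9
ee_pos: [0.5427, 0.06, 0.1437]
force: [-19.3, -0.7, 13.5]
grip_force: 49.9
```

```bash
python3 -m pendant '[0.003,0,0,0,0,0,-1,0.003,0,0,0,0,0,1,0.003,0,0,0,0,0,1,0.003,0,0,0,0,0,1,0.003,0,0,0,0,0,1,0.003,0,-0.05,0,0,0,1,0.003,0,-0.14,0,0,0,1,0.1,0.1,-0.14,0,0,-0.076,1,0.2,0.2,-0.1,0,0,-0.076,1,0.312,0.235,-0.05,0,0,-0.076,1,0.312,0.235,0.05,0,0,-0.076,1,0.312,0.235,0.05,0,0,-0.076,1]'; python3 -m pendant '[0,0,0,0,0,0,1,0,0,0,0,0,0,1,0,0,0,0,0,0,1]'; python3 - <<'E'
from h import *
o,cs=tins()
for x,e,n in o: print(np.round(x,4),round(e,3),n, *go((x[0]-.008*np.cos(x[2]),x[1]-.008*np.sin(x[2]),.007),np.pi+x[2]))
c=cs["side"];cv2.imwrite("pics/s8.png",cv2.resize(np.hstack([cs["side"]["pixels"][100:380,170:450],cs["top"]["pixels"][110:390,170:450]])[:,:,::-1],(800,400)))
E
```

```text
time_s: 20.15
ee_pos: [0.3865, 0.1782, 0.1175]
eef_rot: [3.142, -0.0, -3.021]
force: [0.7, 0.1, 0.1]
grip_width: 0.0939
grip_force: 0.0
time_s: 20.45
ee_pos: [0.3901, 0.1774, 0.1202]
eef_rot: [3.141, 0.002, -3.023]
force: [-0.9, -0.4, -0.9]
grip_width: 0.0938
grip_force: 0.0
[ 0.2165  0.3347 -0.7883] 0.055 2 [0.3152 0.3659 0.2243] [3.000e-04 3.000e-04 5.776e-01]
[ 0.6129  0.0501 -0.0189] 0.123 1 [-0.3985 -0.3037  0.2247] [0.0001 0.0004 0.0877]
[ 0.6231 -0.2008  0.4521] 0.173 2 [-0.3599 -0.8119  0.2246] [ 0.      0.0004 -0.2121]
[ 0.5561  0.3339 -0.0096] 0.059 2 [-0.353   0.2732  0.2247] [0.0001 0.0004 0.0818]
```

View pics/s8.png

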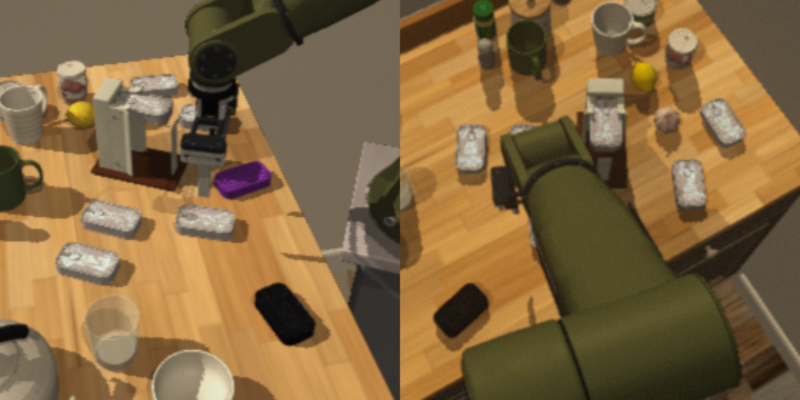

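Tin A is home, and tin B is unmoved at side (205,221). I grip B.

```bash
python3 -m pendant '[0.004,0,0.08,0,0,0,1,0.004,0,0.16,0,0,0,1,0.004,0,0.21,0,0,0,1,0.004,0,0.225,0,0,0,1,0.004,0,0.225,0,0,0,-1,0.004,0,0.225,0,0,0,-1,0.004,0,0.225,0,0,0,-1,0.004,0,0.225,0,0,0,-1,0.004,0,0.225,0,0,0,-1,0.004,0,0.225,0,0,0,-1,0.004,0,0.225,0,0,0,-1,0.004,0,0.225,0,0,0,-1]' 50; python3 -m pendant '[0,0,-0.1,0,0,0,-1,0,0,-0.2,0,0,0,-1,0,0,-0.3,0,0,0,-1,0,0,-0.39,0,0,0,-1,0,0,-0.39,0,0,0,-1,0,0,-0.39,0,0,0,-1]'; python3 - <<'E'
from h import *
print(go((.493,.060,.21),np.pi))
E
```

```text
time_s: 21.95
ee_pos: [0.387, 0.1775, 0.0071]
eef_rot: [3.141, 0.001, -3.022]
force: [-2.0, 0.7, 7.9]
grip_width: 0.0595
grip_force: 50.0
time_s: 22.55
ee_pos: [0.3866, 0.1772, 0.2016]
eef_rot: [3.141, 0.001, -3.022]
force: [-0.2, 0.8, -1.6]
grip_width: 0.0592
grip_force: 50.0
(array([-0.1834, -0.2582, -0.0167]), array([0.0002, 0.0008, 0.076 ]))
```

```bash
python3 -m pendant '[-0.183,-0.258,-0.017,0,0,0.076,-1,-0.183,-0.258,-0.017,0,0,0.076,-1,-0.183,-0.258,-0.017,0,0,0.076,-1,-0.183,-0.258,-0.017,0,0,0.076,-1,-0.183,-0.258,-0.017,0,0,0.076,-1,-0.183,-0.258,-0.017,0,0,0.076,-1,-0.183,-0.258,-0.017,0,0,0.076,-1,-0.183,-0.258,-0.017,0,0,0.076,-1]'; python3 -m pendant '[0,0,0.06,0,0,0,-1,0,0,0.1,0,0,0,-1,0,0,0.12,0,0,0,-1,0,0,0.132,0,0,0,-1,0,0,0.132,0,0,0,-1,0,0,0.132,0,0,0,-1]'; python3 -m pendant '[-0.015,0,0,0,0,0,-1,-0.03,0,0,0,0,0,-1,-0.045,0,0,0,0,0,-1,-0.06,0,0,0,0,0,-1,-0.07,0,0,0,0,0,-1,-0.08,0,0,0,0,0,-1,-0.09,0,0,0,0,0,-1,-0.094,0,0,0,0,0,-1,-0.098,0,0,0,0,0,-1,-0.098,0,0,0,0,0,-1]'
```

```text
time_s: 23.35
ee_pos: [0.4923, 0.061, 0.2098]
eef_rot: [3.142, -0.0, -3.14]
force: [0.1, 0.1, -1.1]
grip_width: 0.0594
grip_force: 50.0
time_s: 23.95
ee_pos: [0.4929, 0.0603, 0.1447]
eef_rot: [3.141, 0.0, -3.141]
force: [-2.9, 2.4, 3.6]
grip_width: 0.0594
grip_force: 50.0
time_s: 24.95
ee_pos: [0.5425, 0.0599, 0.1442]
eef_rot: [-3.141, 0.001, 3.141]
force: [-1.9, -0.3, 4.3]
grip_width: 0.0592
grip_force: 50.0
```

```bash
python3 -m pendant '[-0.005,0,0,0,0,0,-1,-0.005,0,0,0,0,0,-1]'| grep -E "pos|force:";python3 -m pendant '[-0.004,0,0,0,0,0,-1,-0.004,0,0,0,0,0,-1]'| grep -E "pos|force:"
```

```text
ee_pos: [0.5438, 0.06, 0.1439]
force: [-11.3, 0.1, 8.1]
grip_force: 50.0
ee_pos: [0.5439, 0.06, 0.1438]
force: [-27.3, -1.1, 16.7]
grip_force: 50.0
```

```bash
python3 -m pendant '[0.006,0,0,0,0,0,-1,0.006,0,0,0,0,0,1,0.006,0,0,0,0,0,1,0.006,0,0,0,0,0,1,0.006,0,0,0,0,0,1,0.006,0,-0.05,0,0,0,1,0.006,0,-0.14,0,0,0,1,0.06,-0.1,-0.14,0,0,-0.046,1,0.14,-0.2,-0.1,0,0,-0.046,1,0.141,-0.3,-0.05,0,0,-0.046,1,0.141,-0.357,0.05,0,0,-0.046,1,0.141,-0.357,0.05,0,0,-0.046,1]'; python3 -m pendant '[0,0,0,0,0,0,1,0,0,0,0,0,0,1,0,0,0,0,0,0,1]'; python3 - <<'E'
from h import *
o,cs=tins(0,("side","top"))
for x,e,n in o: print(np.round(x,4),round(e,3),n, *go((x[0]-.008*np.cos(x[2]),x[1]-.008*np.sin(x[2]),.007),np.pi+x[2]))
c=cs["side"];cv2.imwrite("pics/s9.png",cv2.resize(np.hstack([cs["side"]["pixels"][100:380,170:450],cs["top"]["pixels"][110:390,170:450]])[:,:,::-1],(800,400)))
E
```

```text
time_s: 26.55
ee_pos: [0.4747, -0.1204, 0.1171]
eef_rot: [3.141, -0.001, -3.071]
force: [-0.1, -0.1, -0.4]
grip_width: 0.094
grip_force: 0.0
time_s: 26.85
ee_pos: [0.4766, -0.1178, 0.1202]
eef_rot: [-3.141, 0.002, -3.068]
force: [-0.9, -1.2, 0.5]
grip_width: 0.094
grip_force: 0.0
[ 0.2167  0.3346 -0.7895] 0.035 2 [0.462  0.953  0.2241] [0.000e+00 5.000e-04 5.491e-01]
[0.3566 0.0454 0.7755] 0.048 1 [0.2269 0.3332 0.2244] [-3.000e-04  4.000e-04 -4.473e-01]
[ 0.6256 -0.2077  0.3116] 0.225 1 [-0.2695 -0.2043  0.2249] [-0.0002  0.0004 -0.1519]
[ 0.4821 -0.1198  0.0918] 0.056 1 [ 0.0043 -0.0046  0.2247] [-0.0002  0.0004 -0.012 ]
[ 0.6108 -0.121  -0.1183] 0.181 1 [-0.2524 -0.0225  0.2249] [-0.0002  0.0005  0.1218]
[ 0.5584  0.2234 -0.0141] 0.052 2 [-0.198   0.6705  0.2246] [-0.0002  0.0005  0.0555]
[ 0.5584  0.3342 -0.0123] 0.048 2 [-0.2141  0.8916  0.2246] [-0.0002  0.0005  0.0543]
```

View pics/s9.png

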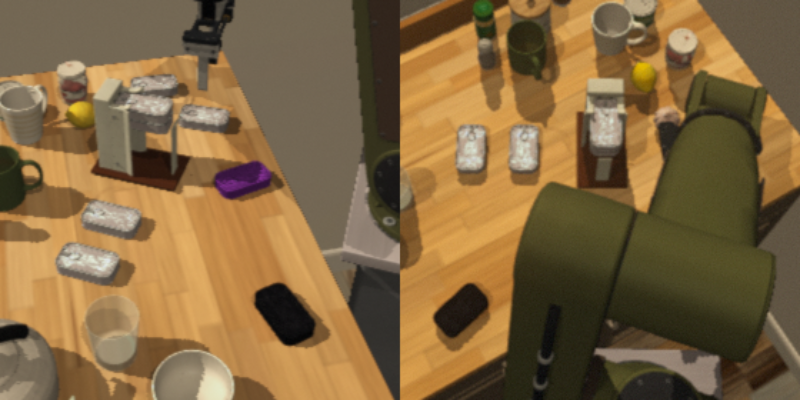

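The pile now shows two tins (side (150,112)), and C is confirmed at (.482,-.119).

```bash
python3 -m pendant '[0.004,-0.003,0.08,0,0,-0.005,1,0.004,-0.003,0.16,0,0,-0.005,1,0.004,-0.003,0.21,0,0,-0.005,1,0.004,-0.003,0.225,0,0,-0.005,1,0.004,-0.003,0.225,0,0,-0.005,-1,0.004,-0.003,0.225,0,0,-0.005,-1,0.004,-0.003,0.225,0,0,-0.005,-1,0.004,-0.003,0.225,0,0,-0.005,-1,0.004,-0.003,0.225,0,0,-0.005,-1,0.004,-0.003,0.225,0,0,-0.005,-1,0.004,-0.003,0.225,0,0,-0.005,-1,0.004,-0.003,0.225,0,0,-0.005,-1]' 50; python3 -m pendant '[0,0,-0.1,0,0,0,-1,0,0,-0.2,0,0,0,-1,0,0,-0.3,0,0,0,-1,0,0,-0.39,0,0,0,-1,0,0,-0.39,0,0,0,-1,0,0,-0.39,0,0,0,-1]'; python3 - <<'E'
from h import *
print(go((.493,.060,.21),np.pi))
E
```

```text
time_s: 28.35
ee_pos: [0.4743, -0.1201, 0.0072]
eef_rot: [-3.141, 0.001, -3.061]
force: [-1.9, 2.0, 6.3]
grip_width: 0.0594
grip_force: 50.0
time_s: 28.95
ee_pos: [0.4739, -0.12, 0.2016]
eef_rot: [-3.141, 0.001, -3.061]
force: [0.7, -0.0, -3.7]
grip_width: 0.0596
grip_force: 50.0
(array([-0.067 ,  0.3558, -0.017 ]), array([-0.0003,  0.0006,  0.051 ]))
```

```bash
python3 -m pendant '[-0.067,0.356,-0.017,0,0,0.051,-1,-0.067,0.356,-0.017,0,0,0.051,-1,-0.067,0.356,-0.017,0,0,0.051,-1,-0.067,0.356,-0.017,0,0,0.051,-1,-0.067,0.356,-0.017,0,0,0.051,-1,-0.067,0.356,-0.017,0,0,0.051,-1,-0.067,0.356,-0.017,0,0,0.051,-1,-0.067,0.356,-0.017,0,0,0.051,-1]'; python3 -m pendant '[0,0,0.06,0,0,0,-1,0,0,0.1,0,0,0,-1,0,0,0.12,0,0,0,-1,0,0,0.132,0,0,0,-1,0,0,0.132,0,0,0,-1,0,0,0.132,0,0,0,-1]'; python3 -m pendant '[-0.015,0,0,0,0,0,-1,-0.03,0,0,0,0,0,-1,-0.045,0,0,0,0,0,-1,-0.06,0,0,0,0,0,-1,-0.07,0,0,0,0,0,-1,-0.08,0,0,0,0,0,-1,-0.09,0,0,0,0,0,-1,-0.094,0,0,0,0,0,-1,-0.098,0,0,0,0,0,-1,-0.098,0,0,0,0,0,-1]'
```

```text
time_s: 29.75
ee_pos: [0.4929, 0.0591, 0.2093]
eef_rot: [-3.141, -0.001, 3.14]
force: [0.9, -0.7, -3.0]
grip_width: 0.0598
grip_force: 50.0
time_s: 30.35
ee_pos: [0.4933, 0.0597, 0.1447]
eef_rot: [-3.141, 0.001, 3.141]
force: [-2.0, -2.7, 4.1]
grip_width: 0.0594
grip_force: 50.0
time_s: 31.35
ee_pos: [0.5421, 0.0601, 0.1437]
eef_rot: [3.142, -0.001, -3.142]
force: [-4.6, 0.2, 5.1]
grip_width: 0.0597
grip_force: 50.0
```

```bash
python3 -m pendant '[-0.005,0,0,0,0,0,-1,-0.005,0,0,0,0,0,-1]'| grep -E "pos|force:";python3 -m pendant '[-0.004,0,0,0,0,0,-1,-0.004,0,0,0,0,0,-1]'| grep -E "pos|force:"
```

```text
ee_pos: [0.5422, 0.0602, 0.1436]
force: [-25.0, -1.5, 14.9]
grip_force: 50.0
ee_pos: [0.5428, 0.0602, 0.1434]
force: [-37.4, -1.4, 20.8]
grip_force: 50.0
```

```bash
python3 -m pendant '[0.008,0,0,0,0,0,-1,0.008,0,0,0,0,0,1,0.008,0,0,0,0,0,1,0.008,0,0,0,0,0,1,0.008,0,0,0,0,0,1,0.008,0,-0.05,0,0,0,1,0.008,0,-0.14,0,0,0,1,0.008,0.1,-0.14,0,0,0,1,0.008,0.2,-0.14,0,0,0,1,0.008,0.2,-0.14,0,0,0,1]'; python3 - <<'E'
from h import *
o,cs=tins(0)
for x,e,n in o: print(np.round(x,4),round(e,3),n, *go((x[0]-.008*np.cos(x[2]),x[1]-.008*np.sin(x[2]),.12),np.pi+x[2]))
for k in cs:
  for d in silhouettes("garlic",cs[k]):
    v,u=np.nonzero(d["region"]); print(k,d["score"],ray(cs[k],(u.mean(),v.mean()),.028))
c=cs["top"]; cv2.imwrite("pics/t10.png",cv2.resize(c["pixels"][150:260,290:430,::-1],(700,550),interpolation=3))
E
```

```text
time_s: 32.75
ee_pos: [0.5421, 0.1645, 0.2138]
eef_rot: [3.141, 0.0, -3.137]
force: [-0.1, -1.1, 0.1]
grip_width: 0.094
grip_force: 0.0
[ 0.6225 -0.2005  0.4894] 0.212 2 [-0.1465 -0.7261  0.1878] [-1.000e-04 -1.000e-04 -3.125e-01]
[ 0.2176  0.3343 -0.7824] 0.302 2 [0.6623 0.3611 0.1877] [-1.000e-04 -0.000e+00  4.972e-01]
[ 0.5579  0.3343 -0.0096] 0.047 2 [-0.0138  0.351   0.1877] [-0.0001 -0.0001  0.0052]
[0.5806 0.2234 0.1066] 0.266 1 [-0.0595  0.1275  0.1877] [-0.0001 -0.0001 -0.0688]
top 0.73 [ 0.621269   -0.07905453  0.028     ]
top 0.18 [0.56940689 0.22308593 0.028     ]
side 0.46 [ 0.57579116 -0.038123    0.028     ]
```

View pics/t10.png

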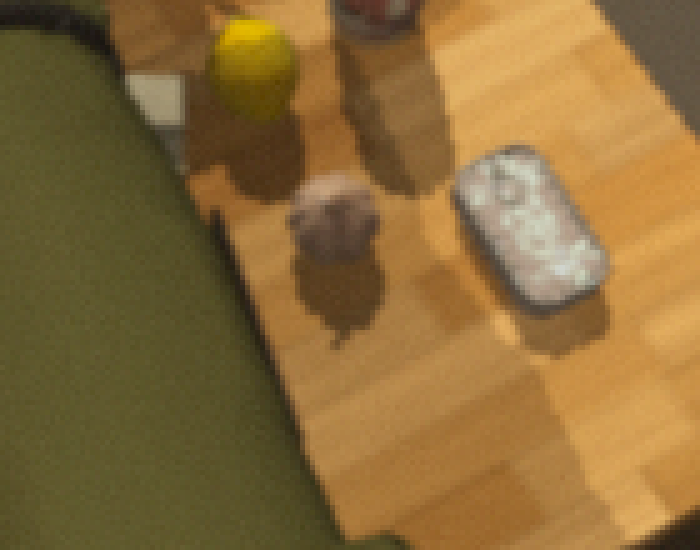

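D is at about (.623,-.200), yaw .48, and the garlic at (.621,-.079) is well clear of the fingers. I go over it high.

```bash
python3 -m pendant '[0,0,-0.06,0,0,0,1,-0.149,-0.726,-0.06,0,0,-0.31,1,-0.149,-0.726,-0.06,0,0,-0.31,1,-0.149,-0.726,-0.06,0,0,-0.31,1,-0.149,-0.726,-0.06,0,0,-0.31,1,-0.149,-0.726,-0.06,0,0,-0.31,1,-0.149,-0.726,-0.06,0,0,-0.31,1,-0.149,-0.726,-0.06,0,0,-0.31,1,-0.149,-0.726,0.03,0,0,-0.31,1,-0.149,-0.726,0.11,0,0,-0.31,1,-0.149,-0.726,0.188,0,0,-0.31,1,-0.149,-0.726,0.188,0,0,-0.31,1]'; python3 -m pendant '[0,0,0,0,0,0,1,0,0,0,0,0,0,1]';  python3 - <<'E'
from h import *
print(go((.6165,-.204,.007),np.pi+.48))
E
```

```text
time_s: 34.35
ee_pos: [0.6144, -0.2029, 0.1144]
eef_rot: [3.135, -0.006, -2.656]
force: [-0.6, -0.8, 0.2]
grip_width: 0.0943
grip_force: 0.0
time_s: 34.55
ee_pos: [0.6181, -0.2033, 0.1229]
eef_rot: [-3.139, 0.003, -2.655]
force: [0.2, 0.1, 0.5]
grip_width: 0.0937
grip_force: 0.0
(array([0.0041, 0.001 , 0.2318]), array([-0.0019,  0.0017,  0.0045]))
```

```bash
python3 -m pendant '[0.001,0,0.08,0,0,0.003,1,0.001,0,0.16,0,0,0.003,1,0.001,0,0.21,0,0,0.003,1,0.001,0,0.226,0,0,0.003,1,0.001,0,0.226,0,0,0.003,-1,0.001,0,0.226,0,0,0.003,-1,0.001,0,0.226,0,0,0.003,-1,0.001,0,0.226,0,0,0.003,-1,0.001,0,0.226,0,0,0.003,-1,0.001,0,0.226,0,0,0.003,-1,0.001,0,0.226,0,0,0.003,-1,0.001,0,0.226,0,0,0.003,-1]' 50; python3 -m pendant '[0,0,-0.1,0,0,0,-1,0,0,-0.2,0,0,0,-1,0,0,-0.3,0,0,0,-1,0,0,-0.39,0,0,0,-1,0,0,-0.39,0,0,0,-1,0,0,-0.39,0,0,0,-1]'; python3 - <<'E'
from h import *
print(go((.493,-0.12,.21),np.pi))
print(go((.493,.060,.21),np.pi))
E
```

```text
time_s: 35.75
ee_pos: [0.617, -0.2033, 0.0078]
eef_rot: [-3.141, 0.001, -2.659]
force: [-0.7, 1.0, 7.1]
grip_width: 0.0595
grip_force: 50.0
time_s: 36.35
ee_pos: [0.6166, -0.2032, 0.202]
eef_rot: [-3.141, 0.0, -2.659]
force: [-0.1, 0.7, -3.8]
grip_width: 0.0598
grip_force: 50.0
(array([ 0.1419,  0.262 , -0.0162]), array([-3.00e-04,  4.00e-04,  3.07e-01]))
(array([-0.0251,  0.581 , -0.0163]), array([-3.00e-04,  4.00e-04,  3.07e-01]))
```

```bash
python3 -m pendant '[0.142,0.262,-0.016,0,0,0.307,-1,0.142,0.262,-0.016,0,0,0.307,-1,0.142,0.262,-0.016,0,0,0.307,-1,-0.025,0.581,-0.016,0,0,0.307,-1,-0.025,0.581,-0.016,0,0,0.307,-1,-0.025,0.581,-0.016,0,0,0.307,-1,-0.025,0.581,-0.016,0,0,0.307,-1,-0.025,0.581,-0.016,0,0,0.307,-1,-0.025,0.581,-0.016,0,0,0.307,-1,-0.025,0.581,-0.016,0,0,0.307,-1,-0.025,0.581,-0.016,0,0,0.307,-1]'; python3 -m pendant '[0,0,0.06,0,0,0,-1,0,0,0.1,0,0,0,-1,0,0,0.12,0,0,0,-1,0,0,0.132,0,0,0,-1,0,0,0.132,0,0,0,-1,0,0,0.132,0,0,0,-1]'; 
```

```text
time_s: 37.45
ee_pos: [0.4929, 0.059, 0.2094]
eef_rot: [-3.141, -0.001, 3.14]
force: [-0.3, -0.5, -2.4]
grip_width: 0.0593
grip_force: 50.0
time_s: 38.05
ee_pos: [0.4932, 0.0596, 0.1446]
eef_rot: [-3.141, 0.0, 3.141]
force: [-2.2, -3.0, 3.4]
grip_width: 0.06
grip_force: 50.0
```

```bash
python3 -m pendant '[-0.015,0,0,0,0,0,-1,-0.03,0,0,0,0,0,-1,-0.045,0,0,0,0,0,-1,-0.06,0,0,0,0,0,-1,-0.07,0,0,0,0,0,-1,-0.08,0,0,0,0,0,-1,-0.09,0,0,0,0,0,-1,-0.094,0,0,0,0,0,-1,-0.098,0,0,0,0,0,-1,-0.098,0,0,0,0,0,-1]';python3 -m pendant '[-0.005,0,0,0,0,0,-1,-0.005,0,0,0,0,0,-1]'| grep -E "pos|force:"
```

```text
time_s: 39.05
ee_pos: [0.542, 0.0602, 0.1445]
eef_rot: [3.141, -0.001, -3.141]
force: [-5.5, -0.6, 6.5]
grip_width: 0.0596
grip_force: 50.0
ee_pos: [0.5421, 0.0602, 0.1442]
force: [-25.1, -0.6, 14.8]
grip_force: 50.0
```

```bash
python3 -m pendant '[0.005,0,0,0,0,0,-1,0.005,0,0,0,0,0,1,0.005,0,0,0,0,0,1,0.005,0,0,0,0,0,1,0.005,0,0,0,0,0,1,0.005,0,-0.05,0,0,0,1,0.005,0,-0.14,0,0,0,1,0.005,0.1,-0.14,0,0,0,1,0,0.2,-0.14,0,0,0,1,-0.014,0.3,-0.1,0,0,0,1,-0.014,0.327,-0.05,0,0,0,1,-0.014,0.327,0.05,0,0,0,1]';python3 -m pendant '[0,0,0,0,0,0,1,0,0,0,0,0,0,1,0,0,0,0,0,0,1]'; python3 - <<'E'
from h import *
o,cs=tins(0,("side","top"))
for x,e,n in o: print(np.round(x,4),round(e,3),n, *go((x[0]-.008*np.cos(x[2]),x[1]-.008*np.sin(x[2]),.007),np.pi+x[2]))
c=cs["side"];cv2.imwrite("pics/s11.png",cv2.resize(cs["side"]["pixels"][130:310,180:360,::-1],(540,540),interpolation=3))
E
```

```text
time_s: 40.45
ee_pos: [0.5526, 0.2266, 0.1202]
eef_rot: [3.14, 0.005, -3.139]
force: [1.5, 0.2, -0.5]
grip_width: 0.0944
grip_force: 0.0
time_s: 40.75
ee_pos: [0.5527, 0.2234, 0.1216]
eef_rot: [3.14, 0.003, 3.141]
force: [-0.4, -0.5, 0.7]
grip_width: 0.0941
grip_force: 0.0
[ 0.2172  0.3342 -0.7785] 0.037 1 [0.6809 0.2325 0.2249] [0.0005 0.0006 0.4954]
[ 0.5919 -0.1108  1.468 ] 0.26 1 [-0.0785 -0.6844  0.2254] [-3.000e-04  8.000e-04 -9.348e-01]
[0.3571 0.046  0.7894] 0.081 1 [ 0.4008 -0.3664  0.225 ] [-0.      0.0008 -0.5027]
[ 0.5839  0.2161 -0.0175] 0.048 1 [-0.048  -0.0144  0.2256] [0.0003 0.0007 0.011 ]
```

View pics/s11.png

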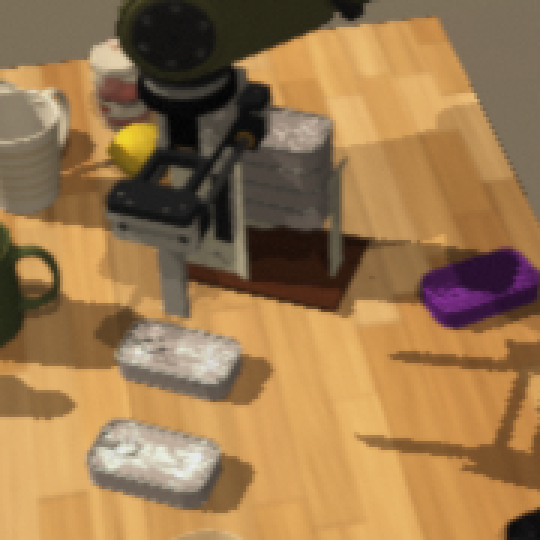

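Four tins stand level in the pile. The nearer old tin has been knocked by about 27 mm: it was at side px (248,252), is now at (240,250), and fits at (.584,.216). I grip it there.

```bash
python3 -m pendant '[-0.047,-0.014,0.02,0,0,0.011,1,-0.047,-0.014,0.08,0,0,0.011,1,-0.047,-0.014,0.16,0,0,0.011,1,-0.047,-0.014,0.21,0,0,0.011,1,-0.047,-0.014,0.225,0,0,0.011,1,-0.047,-0.014,0.225,0,0,0.011,-1,-0.047,-0.014,0.225,0,0,0.011,-1,-0.047,-0.014,0.225,0,0,0.011,-1,-0.047,-0.014,0.225,0,0,0.011,-1,-0.047,-0.014,0.225,0,0,0.011,-1,-0.047,-0.014,0.225,0,0,0.011,-1,-0.047,-0.014,0.225,0,0,0.011,-1]' 50; python3 -m pendant '[0,0,0,0,0,0,-1,0,0,-0.1,0,0,0,-1,0,0,-0.2,0,0,0,-1,0,0,-0.3,0,0,0,-1,0,0,-0.39,0,0,0,-1,0,0,-0.39,0,0,0,-1,0,0,-0.39,0,0,0,-1]'; python3 - <<'E'
from h import *
print(go((.493,0.2,.21),np.pi))
print(go((.493,.060,.21),np.pi))
o,cs=tins(0,("side",))
for x,e,n in o: print(np.round(x,4),round(e,3),n)
E
```

```text
time_s: 42.25
ee_pos: [0.5754, 0.2167, 0.0073]
eef_rot: [3.141, 0.001, 3.124]
force: [-1.2, -0.0, 6.1]
grip_width: 0.0593
grip_force: 50.0
time_s: 42.95
ee_pos: [0.575, 0.2165, 0.2018]
eef_rot: [3.141, 0.001, 3.124]
force: [-0.0, -0.3, -1.5]
grip_width: 0.0594
grip_force: 50.0
(array([ 0.1634, -0.0358, -0.0166]), array([ 0.0002,  0.0007, -0.011 ]))
(array([ 0.1585, -0.3158, -0.0167]), array([ 0.0002,  0.0007, -0.011 ]))
[0.3554 0.0444 0.7527] 0.053 1
[ 0.2167  0.3336 -0.7907] 0.045 1
[ 0.5572  0.3349 -0.0019] 0.042 1
[ 0.6834 -0.0079  0.1848] 0.481 1
```

```bash
python3 -m pendant '[0.1634,-0.036,-0.017,0,0,-0.011,-1,0.1634,-0.036,-0.017,0,0,-0.011,-1,0.1585,-0.316,-0.017,0,0,-0.011,-1,0.1585,-0.316,-0.017,0,0,-0.011,-1,0.1585,-0.316,-0.017,0,0,-0.011,-1,0.1585,-0.316,-0.017,0,0,-0.011,-1,0.1585,-0.316,-0.017,0,0,-0.011,-1,0.1585,-0.316,-0.017,0,0,-0.011,-1]'; python3 -m pendant '[0,0,0.06,0,0,0,-1,0,0,0.1,0,0,0,-1,0,0,0.12,0,0,0,-1,0,0,0.132,0,0,0,-1,0,0,0.132,0,0,0,-1,0,0,0.132,0,0,0,-1]'; python3 -m pendant '[-0.015,0,0,0,0,0,-1,-0.03,0,0,0,0,0,-1,-0.045,0,0,0,0,0,-1,-0.06,0,0,0,0,0,-1,-0.07,0,0,0,0,0,-1,-0.08,0,0,0,0,0,-1,-0.09,0,0,0,0,0,-1,-0.094,0,0,0,0,0,-1,-0.094,0,0,0,0,0,-1]'
```

```text
time_s: 43.9
ee_pos: [0.4928, 0.0607, 0.2092]
eef_rot: [3.141, -0.001, -3.141]
force: [0.7, 0.5, -1.3]
grip_width: 0.0597
grip_force: 50.0
time_s: 44.5
ee_pos: [0.4931, 0.0606, 0.1446]
eef_rot: [3.141, 0.0, -3.141]
force: [-3.5, 4.0, 4.2]
grip_width: 0.0599
grip_force: 50.0
time_s: 45.4
ee_pos: [0.5406, 0.06, 0.1447]
eef_rot: [-3.142, 0.001, -3.141]
force: [-3.0, 0.6, 5.7]
grip_width: 0.0595
grip_force: 50.0
```

```bash
python3 -m pendant '[-0.005,0,0,0,0,0,-1,-0.005,0,0,0,0,0,-1]'| grep -E "pos|force:";python3 -m pendant '[-0.005,0,0,0,0,0,-1,-0.005,0,0,0,0,0,-1]'| grep -E "pos|force:"
```

```text
ee_pos: [0.5418, 0.0601, 0.1445]
force: [-11.9, 0.4, 10.3]
grip_force: 50.0
ee_pos: [0.5419, 0.0601, 0.1441]
force: [-32.7, 0.2, 20.1]
grip_force: 50.0
```

```bash
python3 -m pendant '[0.006,0,0,0,0,0,-1,0.006,0,0,0,0,0,1,0.006,0,0,0,0,0,1,0.006,0,0,0,0,0,1,0.006,0,0,0,0,0,1,0.006,0,-0.05,0,0,0,1,0.006,0,-0.14,0,0,0,1,0.006,0.1,-0.14,0,0,0,1,0,0.2,-0.14,0,0,0,1,-0.014,0.3,-0.14,0,0,0,1,-0.014,0.4,-0.1,0,0,0,1,-0.014,0.5,-0.05,0,0,0,1]';python3 -m pendant '[0,0.049,0.1,0,0,0,1,0,0.049,0.1,0,0,0,1,0,0.049,0.1,0,0,0,1,0,0.049,0.1,0,0,0,1]'; python3 - <<'E'
from h import *
o,cs=tins(0,("side","top"))
for x,e,n in o: print(np.round(x,4),round(e,3),n, *go((x[0]-.008*np.cos(x[2]),x[1]-.008*np.sin(x[2]),.007),np.pi+x[2]))
c=cs["side"];cv2.imwrite("pics/s12.png",cv2.resize(cs["side"]["pixels"][130:310,180:360,::-1],(540,540),interpolation=3))
E
```

```text
time_s: 47.0
ee_pos: [0.5522, 0.3029, 0.1736]
eef_rot: [3.141, 0.002, -3.141]
force: [0.3, -0.6, 0.1]
grip_width: 0.0939
grip_force: 0.0
time_s: 47.4
ee_pos: [0.553, 0.3245, 0.1254]
eef_rot: [3.141, 0.002, 3.141]
force: [0.8, -1.2, 0.9]
grip_width: 0.0943
grip_force: 0.0
[0.3572 0.0459 0.7357] 0.041 1 [ 0.4023 -0.5689  0.234 ] [ 1.000e-04  9.000e-04 -4.688e-01]
[ 0.2173  0.3339 -0.8111] 0.033 1 [0.6816 0.0292 0.234 ] [0.0007 0.0006 0.5159]
[ 0.6104 -0.1199 -0.1195] 0.148 1 [-0.1003 -0.8874  0.2345] [0.0004 0.0008 0.0756]
[ 0.5704  0.0773 -0.0745] 0.561 1 [-0.02   -0.4939  0.2346] [0.0004 0.0008 0.047 ]
[ 0.5585  0.3333 -0.01  ] 0.047 1 [0.0042 0.017  0.2349] [0.0004 0.0008 0.0059]
```

View pics/s12.png

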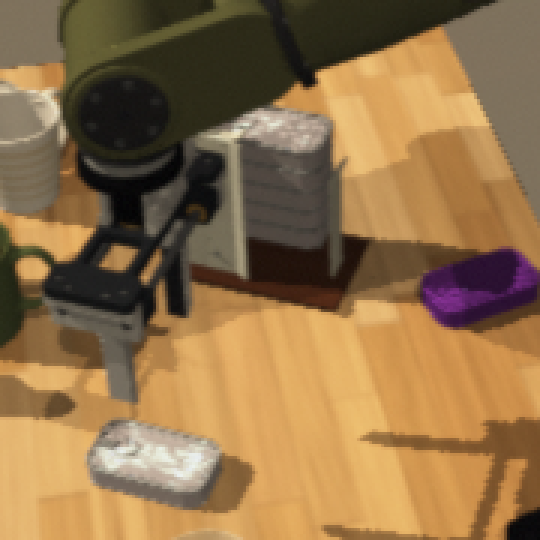

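Five tins are in, and the last old tin is at (.558,.333). I grip it.

```bash
python3 -m pendant '[0.004,0.017,0.02,0,0,0.004,1,0.004,0.017,0.08,0,0,0.004,1,0.004,0.017,0.16,0,0,0.004,1,0.004,0.017,0.21,0,0,0.004,1,0.004,0.017,0.234,0,0,0.004,1,0.004,0.017,0.234,0,0,0.004,-1,0.004,0.017,0.234,0,0,0.004,-1,0.004,0.017,0.234,0,0,0.004,-1,0.004,0.017,0.234,0,0,0.004,-1,0.004,0.017,0.234,0,0,0.004,-1,0.004,0.017,0.234,0,0,0.004,-1,0.004,0.017,0.234,0,0,0.004,-1]' 50; python3 -m pendant '[0,0,0,0,0,0,-1,0,0,-0.1,0,0,0,-1,0,0,-0.2,0,0,0,-1,0,0,-0.3,0,0,0,-1,0,0,-0.39,0,0,0,-1,0,0,-0.39,0,0,0,-1,0,0,-0.39,0,0,0,-1]'; python3 - <<'E'
from h import *
print(go((.493,0.2,.21),np.pi))
print(go((.493,.060,.21),np.pi))
E
```

```text
time_s: 48.9
ee_pos: [0.5505, 0.3341, 0.0075]
eef_rot: [3.141, 0.001, 3.135]
force: [-0.6, 2.0, 6.5]
grip_width: 0.0596
grip_force: 50.0
time_s: 49.6
ee_pos: [0.55, 0.3336, 0.2015]
eef_rot: [3.141, 0.001, 3.135]
force: [0.5, -0.4, -2.9]
grip_width: 0.0594
grip_force: 50.0
(array([ 0.1122, -0.2679, -0.0171]), array([ 0.0001,  0.0004, -0.004 ]))
(array([ 0.1104, -0.5479, -0.0171]), array([ 0.0001,  0.0004, -0.004 ]))
```

```bash
python3 -m pendant '[0.112,-0.268,-0.017,0,0,-0.004,-1,0.112,-0.268,-0.017,0,0,-0.004,-1,0.112,-0.268,-0.017,0,0,-0.004,-1,0.1104,-0.548,-0.017,0,0,-0.004,-1,0.1104,-0.548,-0.017,0,0,-0.004,-1,0.1104,-0.548,-0.017,0,0,-0.004,-1,0.1104,-0.548,-0.017,0,0,-0.004,-1,0.1104,-0.548,-0.017,0,0,-0.004,-1,0.1104,-0.548,-0.017,0,0,-0.004,-1,0.1104,-0.548,-0.017,0,0,-0.004,-1]'; python3 -m pendant '[0,0,0.06,0,0,0,-1,0,0,0.1,0,0,0,-1,0,0,0.12,0,0,0,-1,0,0,0.132,0,0,0,-1,0,0,0.132,0,0,0,-1,0,0,0.132,0,0,0,-1]'; python3 -m pendant '[-0.015,0,0,0,0,0,-1,-0.03,0,0,0,0,0,-1,-0.045,0,0,0,0,0,-1,-0.06,0,0,0,0,0,-1,-0.07,0,0,0,0,0,-1,-0.08,0,0,0,0,0,-1,-0.09,0,0,0,0,0,-1,-0.098,0,0,0,0,0,-1,-0.098,0,0,0,0,0,-1]'
```

```text
time_s: 50.6
ee_pos: [0.4929, 0.0611, 0.2093]
eef_rot: [3.142, -0.001, -3.14]
force: [0.2, -0.7, -2.5]
grip_width: 0.0592
grip_force: 50.0
time_s: 51.2
ee_pos: [0.4932, 0.0606, 0.1446]
eef_rot: [3.141, 0.0, -3.141]
force: [-1.4, 2.5, 5.0]
grip_width: 0.0596
grip_force: 50.0
time_s: 52.1
ee_pos: [0.5427, 0.0602, 0.1447]
eef_rot: [3.142, 0.001, -3.141]
force: [-1.0, 0.3, 5.0]
grip_width: 0.0593
grip_force: 50.0
```

```bash
python3 -m pendant '[-0.005,0,0,0,0,0,-1,-0.005,0,0,0,0,0,-1]'| grep -E "pos|force:";python3 -m pendant '[-0.005,0,0,0,0,0,-1,-0.005,0,0,0,0,0,-1]'| grep -E "pos|force:"
```

```text
ee_pos: [0.5433, 0.0602, 0.1445]
force: [-16.7, 1.2, 13.8]
grip_force: 50.0
ee_pos: [0.5434, 0.0602, 0.1443]
force: [-38.3, 0.3, 23.2]
grip_force: 50.0
```

Home. I release, withdraw to the left and check.

```bash
python3 -m pendant '[0.008,0,0,0,0,0,-1,0.008,0,0,0,0,0,1,0.008,0,0,0,0,0,1,0.008,0,0,0,0,0,1,0.008,0,0,0,0,0,1,0.008,0,-0.05,0,0,0,1,0.008,0,-0.14,0,0,0,1,0.1,0.1,-0.14,0,0,0,1,0.2,0.2,-0.14,0,0,0,1,0.25,0.3,-0.14,0,0,0,1,0.3,0.4,-0.14,0,0,0,1,0.35,0.5,-0.14,0,0,0,1]';python3 -m pendant '[0,0.1,0,0,0,0,1,0,0.1,0,0,0,0,1,0,0.1,0,0,0,0,1,0,0.1,0,0,0,0,1]'|head -2; python3 - <<'E'
from h import *
a=vision.camera("side")["pixels"][130:240,220:330,::-1];b=vision.camera("top")["pixels"][145:255,260:370,::-1]
cv2.imwrite("pics/s13.png",cv2.resize(np.hstack([a,b]),(800,400),interpolation=3))
E
```

```text
time_s: 53.7
ee_pos: [0.3967, 0.2628, 0.2142]
eef_rot: [3.141, 0.001, 3.141]
force: [0.5, 0.6, -0.7]
grip_width: 0.0939
grip_force: 0.0
time_s: 54.1
ee_pos: [0.3982, 0.3107, 0.2138]
```

View pics/s13.png

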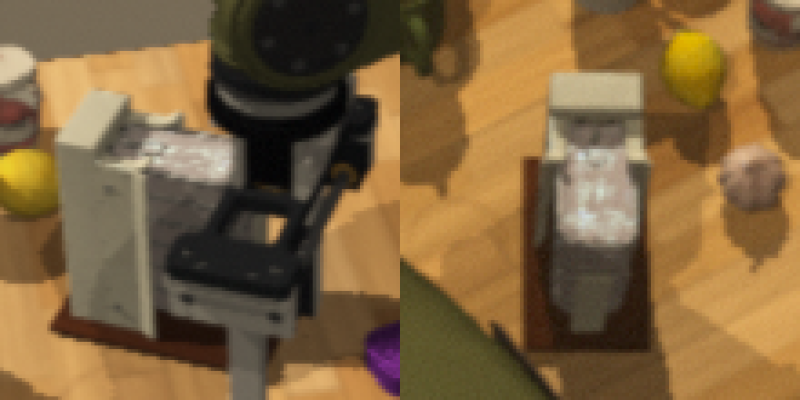

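The pile is full: six tins, level, with the top one at the lips and the back stop (top half, about (597,195)). The lemon and garlic are untouched.

```bash
python3 -c "
from station import order
print(order.hand_in())"
```

```text
the job is handed in; nothing more can be done
None
```

I loaded all four new tins and put the two old ones back on top. The last pictures show all six home and level, and the job is handed in at about 54 s; it gave no verdict back.

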